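Shoehorn out of the shoe-care box

TASK

Pull the blue sprung shutter of the white shoe-care box by its black knob all the way out to its stop, then reach through the opening, take the long orange shoehorn lying inside and bring it out at a tilt, one end first, because it is longer than the opening. Finish while still holding it in the gripper, still, over the box and with its whole length well clear of it (a hand's breadth above the top); leave the shutter open and do not disturb the other things on the table.

Things in the scene. Friction and masses are not known exactly. Their poses are not given: they have to be found in the camera images.
- box: White shoe-care box fixed to the table, 220 mm (x) by 460 mm (y), deck top 80 mm above the table; its y lies within 0.2 rad of world y. Origin at the centre of its underside, z up. Inside 200 mm (x) by 440 mm (y), grey floor 20 mm above the table, deck 8 mm thick: 52 mm clear height under it. Two 8 mm high guide strips run on the deck along y at x = -98 and 98.
- opening (a point): Centre of the only opening in the box's deck, at deck top, above the box's origin (z = 80 mm). The opening measures 170 mm along the box's x (-85 to 85) by 210 mm along its y (-105 to 105); it is shorter than the shoehorn, whose ends lie under the deck.
- shutter (a joint): Blue shutter sliding on the deck, 184 mm (x) by 140 mm (y), upper face 87 mm above the table. 0 = closed (covers y = -30 to 110 of the box: gap too small for a gripper); grows towards the box's +y; 0.135 m = at its stop (covers 105 to 245, opening free). Friction 3 N and a weak return spring (1 N at the stop): 3 to 5 N pulls it, it stays where it is let go. Starts at 0 to 0.03.
- shutter_knob (a point): Centre of the shutter's black round knob: diameter 28 mm, its head from 99 to 121 mm above the table (this point at 110 mm) on an 18 mm neck. In the box's frame it lies at x = 0, y = 40 mm + shutter value.
- shoehorn: Loose orange shoehorn, 300 mm, about 0.12 kg, lying on the box's floor within 0.1 rad of the box's y, blade end to +y. Origin at mid-length on its underside; x along it to the blade, z up. Straight handle 18 mm wide, 22 mm high from x = -150 to 50 mm; thin blade up to 40 mm wide, 12 mm high from 50 to 150. Centre of mass within 20 mm of the origin: grip there, across the width.
- horn_handle_end (a point): end of the shoehorn's handle, x = -150 mm in its frame, 11 mm above its underside
- horn_blade_end (a point): end of the shoehorn's blade, x = 150 mm in its frame, 11 mm above its underside
- spray: green spray bottle, 52 mm diameter, 150 mm tall; bystander, origin at the centre of its underside
- polish: flat round pale metal shoe-polish tin, 72 mm diameter, 35 mm tall; bystander, origin at the centre of its underside
- keybowl: blue ceramic key bowl, 100 mm across, 40 mm tall; bystander, origin at the centre of its underside
- torch: yellow and black torch lying down, 150 mm long, 38 mm thick; bystander, origin at the centre of its underside
- brush: dark wooden shoe brush, 150 x 50 x 44 mm; bystander, origin at the centre of its underside
- umbrella: folded compact umbrella in a blue sleeve, 250 mm long, 45 mm wide, 40 mm high; bystander, origin at the centre of its underside
- cream: amber glass jar of shoe cream, 50 mm diameter, 60 mm tall; bystander, origin at the centre of its underside

How it is judged:
By the outcome, as a careful person would: the job done as asked, in the order asked, and still so for the second after the job is handed in, while the arm keeps its last pose, push and grip.
It also fails if it takes over 58 s, if anything falls off the work surface, if the arm or the gripper's body presses on something with over 40 N, if the wrist force passes 120 N, or if a joint passes its speed limit or range.

ROBOT

A 7-joint arm with a two-finger parallel gripper is mounted at the origin on the work surface. World frame = base frame: x ahead of the robot, y to its left, z up, the work surface at z = 0. Lengths are in mm, angles in rad, forces in N, time in s.
With the tool pointing down it reaches from about 350 to 900 mm from the base axis. Payload 8.1 kg.
Tool frame: the origin (TCP) lies midway between the tips of the shut fingers; the grasp point (between the pads) lies 19 mm behind it; z points along the fingers, y is the line along which they close (so a half turn about z gives the same grasp; the last joint's range is limited). The gripper opens to 85 mm and grips with 20 to 120 N. Pads are 22 mm wide; open, the fingers measure 114 mm over their backs; the gripper's body (76 mm by 85 mm) begins 54 mm behind the grasp point. The pads swing forward as they close: fully open they stand 13 mm farther back than shut.
Start: joints at [-1.297, 0.434, 0.025, 1.573, -0.012, 1.134, -0.075], TCP at [229.994, 581.157, 231.323] pointing down, gripper open.
Joint ranges: [-2.62, 2.62], [-0.44, 2.09], [-1.27, 1.32], [0.08, 2.57], [-1.32, 4.46], [0.12, 2], [-2.74, 2.74]. Speed limits (rad/s): [2.22, 2.22, 3.01, 3.01, 3.14, 3.14, 3.14].

INTERFACE

Orientations are given as a unit quaternion [x, y, z, w].
In Python, from workcell import state, capture, get_calibration, sign_off gives the robot as it stands.
- The arm moves only by the tool arm_command, never from a script. Its arguments are lists of equal length, an entry for each row: "slide": the shift along the tool's x, y, z in cm, a list of three; "roll": the turn about the tool's z in degrees; "grip": the opening, from 0 (shut) to 1 (fully open). In form: {"slide": [[dx, dy, dz], ...], "roll": [roll, ...], "grip": [grip, ...]}. A call has exactly 10 rows; each row shifts and turns the commanded pose from where the row before left it, along the tool's axes as they then stand; what a row does not reach is not made up. A row lasts 1/10 s, in which the tool goes at most 50 mm and 8.59 degrees, less where a joint would pass 70% of its speed; a pose out of reach is approached as far as the arm can. A call with a gripper value outside its range is refused whole. The fingers move at their own pace and stop on an object; "newtons" is the grip in N (left out, the last holds). Time passes only in rows, so rows that do not move let the fingers close, or fill a call up. It gives the time, the measured TCP pose, the force, the opening and the grip force at its end, in the units of the state.
- state(): the state, without advancing time (a new reading comes with each control period).
- capture(name): name is "scene" or "top" or "wrist"; returns the picture (384x512x3 uint8, blue, green, red); there is no depth.
- get_calibration(name): a dict with "intrinsics" (3x3 intrinsics, pixels), "extrinsics" (4x4, takes a point from world to camera coordinates). Camera axes: x right, y down, z forward; pixel columns grow to the right and rows downward; lengths in mm; the calibration is good to about 2 mm. A picture is of the moment at which its call begins: read the wrist's pose just before it. get_calibration takes no time and is no camera call; for the wrist camera it gives the pose at the moment of the call.
- sign_off(): hands the job in; it is judged then, once.
The state is a dict: "time_s": time; "joint_positions": joint angles; "dq": joint speeds; "effort": joint torques, N m; "tcp_pos": TCP position; "eef_rot": TCP orientation; "ft_force": force on the tool from outside, world axes, zero at the start; "ft_torque": the same for the moment, N m; "opening": opening from 0.0 (shut) to 1.0 (fully open); "grip_force": force on a finger pad.
Only numpy, scipy, OpenCV 4.12 (cv2) and the standard library are available. Lean on these libraries where they do the work, as an engineer would, in place of code of your own. Each camera call takes 0.05 s, during which the arm holds its last target. There are 200 camera calls.

## Working session

There is one attempt and no reset: what is moved stays moved. The work goes in short steps, Python scripts to look and compute and a tool call to move; the robot and the scene stay as the last step left them, time stands still between calls to the robot, and variables do not carry over. Pictures are saved under pics/ and viewed, at most 10 in all, crops included, and the job is handed in when it is done.

Besides the shell and the picture viewer there is one more tool, called after "Call:" as a command line: name --pt "numbers of a row" for each row, then --argument value for the rest. arm_command: Moves the arm, as the interface text tells. Its arguments: {"type":"object","properties":{"slide":{"type":"array"},"roll":{"type":"array"},"grip":{"type":"array"},"newtons":{"type":"number"}},"required":["slide","roll","grip"]}

```bash
mkdir -p pics; ls
python3 - <<'E'
from workcell import *
import cv2,json
s=state();print(s)
for n in("scene","top"):
    im=capture(n);cv2.imwrite(f"pics/{n}0.png",im)
    c=get_calibration(n);print(n,c)
E
```

```text
pics
{'time_s': 0.0, 'joint_positions': array([-1.29661189,  0.43523628,  0.02496207,  1.57413199, -0.01160995,
        1.13396741, -0.07511223]), 'dq': array([-0.00067848, -0.00094145,  0.00058733, -0.00044722,  0.00080027,
        0.00147679, -0.00104385]), 'effort': array([ 6.40059479e-04, -6.70440531e+01,  1.02612041e+00, -3.16231084e+01,
        1.57111650e-02,  1.19175602e-02, -7.74085606e-06]), 'tcp_pos': array([229.81311938, 580.66156054, 230.50407012]), 'eef_rot': array([ 1.87317430e-01,  9.82299110e-01, -7.94519701e-04, -8.44414311e-05]), 'ft_force': array([ 0.05911127, -1.08971898,  0.56051394]), 'ft_torque': array([-0.00271993,  0.01573373, -0.0105572 ]), 'grip_force': 0.0, 'opening': 0.9987070979015961}
scene {'intrinsics': array([[408.17303701,   0.        , 257.01995703],
       [  0.        , 408.17303701, 193.5006583 ],
       [  0.        ,   0.        ,   1.        ]]), 'extrinsics': array([[-8.27918475e-01,  5.60804302e-01, -7.03805934e-03,
         4.94359095e+02],
       [ 4.17313821e-01,  6.07601779e-01, -6.75773077e-01,
        -2.09650195e+02],
       [-3.74700111e-01, -5.62422095e-01, -7.37076125e-01,
         1.59084794e+03],
       [ 0.00000000e+00,  0.00000000e+00,  0.00000000e+00,
         1.00000000e+00]])}
top {'intrinsics': array([[454.76723195,   0.        , 256.13332855],
       [  0.        , 454.76723195, 191.55199326],
       [  0.        ,   0.        ,   1.        ]]), 'extrinsics': array([[-5.73772544e-04, -9.99987214e-01, -5.02414367e-03,
         1.71169111e+01],
       [-9.90919021e-01,  1.24409553e-03, -1.34454255e-01,
         6.14253752e+02],
       [ 1.34458786e-01,  4.90137336e-03, -9.90907065e-01,
         1.35791860e+03],
       [ 0.00000000e+00,  0.00000000e+00,  0.00000000e+00,
         1.00000000e+00]])}
```

Run:
```python
import cv2,numpy as np
a=cv2.imread("pics/scene0.png");b=cv2.imread("pics/top0.png")
cv2.imwrite("pics/s0big.png",cv2.resize(a,(800,600),interpolation=2));cv2.imwrite("pics/t0big.png",cv2.resize(b,(800,600),interpolation=2))
```

```text
(no output)
```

View pics/t0big.png

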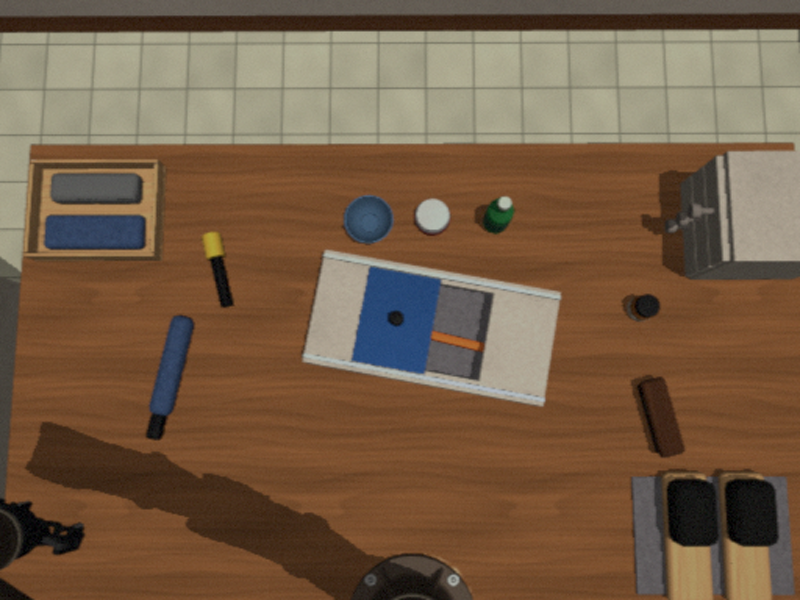

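View pics/s0big.png

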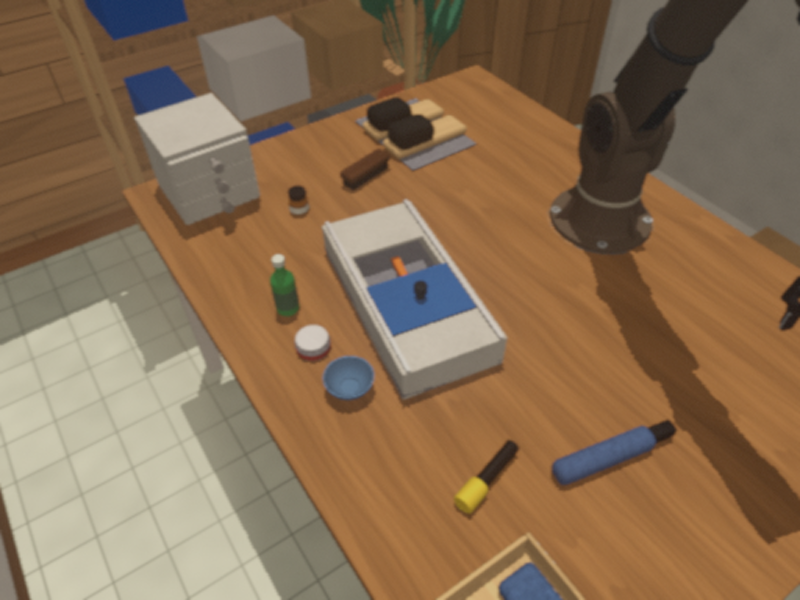

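The top view shows the box with its corners near (325,253), (560,295), (543,403) and (304,360). The knob is at (396,318), and the visible part of the horn runs from (432,337) to (480,347). In the scene view the knob is at (420,289). +y is to the left in the top view.

```bash
cat > h.py <<'E'
import numpy as np,cv2
from workcell import *
from scipy.spatial.transform import Rotation as R
def ray(c,uv):
    K,E=np.array(c["intrinsics"]),np.array(c["extrinsics"])
    d=E[:3,:3].T@np.linalg.solve(K,[uv[0],uv[1],1]); o=-E[:3,:3].T@E[:3,3]
    return o,d/np.linalg.norm(d)
def atz(c,uv,z):
    o,d=ray(c,uv);return o+d*(z-o[2])/d[2]
def tri(rs):
    A=sum(np.eye(3)-np.outer(d,d) for o,d in rs);b=sum((np.eye(3)-np.outer(d,d))@o for o,d in rs)
    return np.linalg.solve(A,b)
def proj(c,P):
    E=np.array(c["extrinsics"]);p=np.array(c["intrinsics"])@(E[:3,:3]@np.asarray(P,float)+E[:3,3]);return p[:2]/p[2]
def blob(m,near,r):
    m=m.astype(np.uint8);k=np.zeros_like(m);cv2.circle(k,tuple(int(v) for v in near),r,1,-1)
    n,l,st,ce=cv2.connectedComponentsWithStats(m*k)
    i=1+np.argmax(st[1:,4]);return ce[i],st[i],l==i
E
python3 - <<'E'
from h import *
f=.64
C={n:get_calibration(n) for n in("scene","top")};I={n:cv2.imread(f"pics/{n}0.png") for n in C}
kn={}
for n,p in(("top",(396,318)),("scene",(420,289))):
    im=I[n].astype(int); c,s,m=blob(im.max(2)<60,(p[0]*f,p[1]*f),12); kn[n]=c;print(n,"knob",c,s)
k=tri([ray(C[n],kn[n]) for n in C]);print("knob",k,[proj(C[n],k)-kn[n] for n in C])
cs=[(325,253),(560,295),(543,403),(304,360)]
W=np.array([atz(C["top"],(u*f,v*f),84) for u,v in cs]);print(W)
print("centre",W.mean(0),"yaws",[np.arctan2(*(-(a-b)[:2]*[1,-1])[[0,1]]) for a,b in((W[0],W[1]),(W[3],W[2]))],np.linalg.norm(W-np.roll(W,1,0),axis=1))
# blue shutter
for n,p in(("top",(396,318)),):
    im=I[n].astype(int); c,s,m=blob((im[...,0]>im[...,2]+50)&(im[...,0]>80),(p[0]*f,p[1]*f),60)
    rc=cv2.minAreaRect(np.argwhere(m)[:,::-1].astype(np.float32));bp=cv2.boxPoints(rc);B=np.array([atz(C[n],q,87) for q in bp]);print("shutter",B,B.mean(0))
for n,p in(("top",(456,342)),("scene",(400,267))):
    im=I[n].astype(int); c,s,m=blob((im[...,2]>im[...,0]+90)&(im[...,2]>130),(p[0]*f,p[1]*f),25)
    q=np.argwhere(m)[:,::-1].astype(np.float32);vx,vy,x,y=cv2.fitLine(q,2,0,.01,.01).ravel();t=(q-[x,y])@[vx,vy]
    print(n,"horn",[atz(C[n],(x+vx*a,y+vy*a),42)[:2] for a in(t.min(),t.max())],len(q))
E
```

```text
top knob [253.04225352 203.12676056] [249 199   9  10  71]
scene knob [268.54 185.42] [266 181   6  10  50]
knob [570.97962669  25.89341117 103.48672318] [array([-0.27604427, -0.03581082]), array([-0.19394955,  0.22803931])]
[[ 698.73511623  161.23814405   84.        ]
 [ 616.40471367 -288.62908941   84.        ]
 [ 412.45398284 -250.59338091   84.        ]
 [ 493.04893309  198.10794183   84.        ]]
centre [555.16068646 -44.96909611  84.        ] yaws [np.float64(-0.18100736784884833), np.float64(-0.17772315257638174)] [208.9645614  457.33884914 207.46714373 455.88202754]
shutter [[493.25773884 107.99154633  87.        ]
 [672.98521119  75.74737996  87.        ]
 [646.74722878 -61.12382814  87.        ]
 [468.02476373 -26.57296597  87.        ]] [570.25373563  24.01053305  87.        ]
top horn [array([544.96460318, -45.67317   ]), array([ 522.86818331, -135.22852133])] 160
scene horn [array([ 524.09968924, -135.2484185 ]), array([538.60716083, -81.9601532 ])] 58
```

```bash
cat >> h.py <<'E'
def plan(d,roll,n,s=None):
    """d: world shift mm, roll: deg about tool z, in n rows -> rows in tool axes, cm"""
    r=R.from_quat((s or state())["eef_rot"]);out=[]
    for i in range(n):
        out.append([round(float(v),2) for v in r.inv().apply(np.array(d)/n/10)]); r=r*R.from_euler("z",roll/n,degrees=True)
    print(out,round(roll/n,2),"y-axis yaw end",np.degrees(np.arctan2(*r.as_matrix()[[1,0],1])))
E
python3 - <<'E'
from h import *
s=state();plan(np.array([571,26,s["tcp_pos"][2]])-s["tcp_pos"],80.4,14,s)
E
```

```text
[[-3.72, -2.79, 0.0], [-3.98, -2.4, 0.0], [-4.2, -1.99, 0.0], [-4.38, -1.56, 0.0], [-4.52, -1.11, 0.0], [-4.6, -0.66, 0.0], [-4.65, -0.19, 0.0], [-4.64, 0.27, 0.0], [-4.59, 0.74, 0.0], [-4.5, 1.19, 0.0], [-4.35, 1.64, 0.0], [-4.17, 2.07, 0.0], [-3.94, 2.47, 0.0], [-3.67, 2.85, 0.0]] 5.74 y-axis yaw end -11.997731467919365
```

Call:
arm_command --pt "-3.7 -2.8 0" --pt "-4.0 -2.4 0" --pt "-4.2 -2.0 0" --pt "-4.4 -1.6 0" --pt "-4.5 -1.1 0" --pt "-4.6 -0.7 0" --pt "-4.6 -0.2 0" --pt "-4.6 0.3 0" --pt "-4.6 0.7 0" --pt "-4.5 1.2 0" --roll '[5.74, 5.74, 5.74, 5.74, 5.74, 5.74, 5.74, 5.74, 5.74, 5.74]' --grip '[1, 1, 1, 1, 1, 1, 1, 1, 1, 1]' --newtons 40

```text
time_s: 1.1
tcp_pos: [472.9, 183.2, 231.3]
eef_rot: [0.638, 0.77, 0.0, -0.0]
ft_force: [1.1, 0.0, -0.1]
opening: 1.003
grip_force: 0.0
```

Call:
arm_command --pt "-4.4 1.6 0" --pt "-4.2 2.1 0" --pt "-3.9 2.5 0" --pt "-3.7 2.9 0" --pt "0 0 0" --pt "0 0 0" --pt "0 0 0" --pt "0 0 0" --pt "0 0 0" --pt "0 0 0" --roll '[5.74, 5.74, 5.74, 5.74, 0, 0, 0, 0, 0, 0]' --grip '[1, 1, 1, 1, 1, 1, 1, 1, 1, 1]'

```text
time_s: 2.1
tcp_pos: [570.6, 26.7, 231.4]
eef_rot: [0.776, 0.63, 0.0, -0.0]
ft_force: [0.4, 0.7, 0.8]
opening: 0.999
grip_force: 0.0
```

Run:
```python
from h import *
s=state();c=get_calibration("wrist");im=capture("wrist");cv2.imwrite("pics/w1.png",im)
print(s["tcp_pos"],s["eef_rot"],s["joint_positions"],s["time_s"]);print(c, proj(c,(571,26,110)))
print(-np.array(c["extrinsics"])[:3,:3].T@np.array(c["extrinsics"])[:3,3])
```

```text
[570.60594355  26.68277477 231.39263047] [ 7.76396309e-01  6.30244982e-01  1.37116927e-04 -1.21593325e-04] [-0.53599056  0.37034517  0.54252561  1.73990382 -0.21276128  1.09002311
 -0.13148043] 2.1
{'intrinsics': array([[294.94085078,   0.        , 247.42665897],
       [  0.        , 294.94085078, 193.75067751],
       [  0.        ,   0.        ,   1.        ]]), 'extrinsics': array([[ 9.78385653e-01, -2.06788413e-01,  2.57826802e-04,
        -5.52795928e+02],
       [-1.98363123e-01, -9.38169033e-01,  2.83709246e-01,
         1.01740565e+02],
       [-5.84258996e-02, -2.77628199e-01, -9.58910318e-01,
         4.20410150e+02],
       [ 0.00000000e+00,  0.00000000e+00,  0.00000000e+00,
         1.00000000e+00]])} [247.97938785 188.68809366]
[585.59202255  97.85576801 374.41341739]
```

View pics/w1.png

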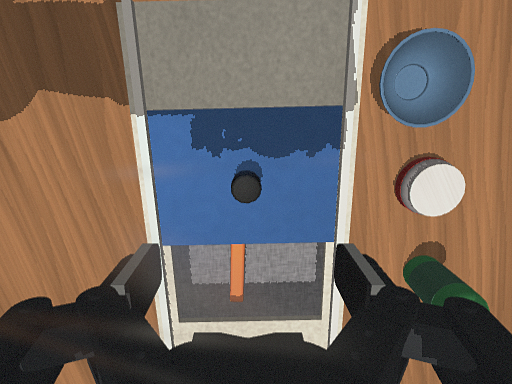

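The wrist view shows the knob head centred at (246,187), which agrees with the estimate. The horn is visible from row 243 to an apparent end at (236,300). The opening's lower edge is at about row 320.

Run:
```python
from h import *
c=get_calibration("wrist");ct=get_calibration("top");cs=get_calibration("scene")
k=blob(cv2.imread("pics/w1.png").max(2)<70,(246,186),22)[0];print(k)
r=[ray(c,k)]+[ray(C,q) for C,q in((ct,(253.04,203.13)),(cs,(268.54,185.42)))];K=tri(r);print("knob",K,"w+top",tri(r[:2]),"atz",[atz(C,q,110) for C,q in((c,k),(ct,(253.04,203.13)))])
o=np.array([555,-45]);a=-.18;Rb=np.array([[np.cos(a),-np.sin(a)],[np.sin(a),np.cos(a)]])
box=lambda p:(Rb.T@(p[:2]-o)).round(1)
print("knob box",box(K))
for n,q,z in(("end",(236,300),42),("end floor",(236,300),20),("hornup",(237,244),42),("edge",(236,321),80),("L",(180,321),80),("Rr",(323,321),80),("shut edge",(240,243),87),("shutL",(163,243),87),("shutR",(337,241),87)): p=atz(c,q,z);print(n,p.round(1),box(p))
```

```text
[245.73924051 186.35063291]
knob [570.30068894  26.07004661 103.22845706] w+top [570.34434094  26.08091927 104.12842295] atz [array([569.49828668,  28.40900939, 110.        ]), array([570.92575189,  25.25515207, 110.        ])]
knob box [ 2.3 72.7]
end [ 520.5 -138.1   42. ] [-17.3 -97.8]
end floor [ 516.2 -153.7   20. ] [ -18.7 -113.9]
hornup [539.3 -59.4  42. ] [-12.8 -17. ]
edge [ 521.6 -139.7   80. ] [-15.9 -99.2]
L [ 456.2 -125.9   80. ] [-82.7 -97.2]
Rr [ 623.1 -161.3   80. ] [  87.9 -102.2]
shut edge [549.  -37.7  87. ] [-7.2  6.2]
shutL [468.5 -20.6  87. ] [-89.5   8.5]
shutR [650.8 -56.8  87. ] [96.3  5.5]
```

Call:
arm_command --pt "0 0 1.5" --pt "0 0 2.0" --pt "0 0 2.0" --pt "0 0 2.0" --pt "0 0 2.0" --pt "0 0 2.0" --pt "0 0 1.5" --pt "0 0 0.4" --pt "0 0 0" --pt "0 0 0" --roll '[0, 0, 0, 0, 0, 0, 0, 0, 0, 0]' --grip '[1, 1, 1, 1, 1, 1, 1, 1, 0.5, 0.2]' --newtons 40

```text
time_s: 3.15
tcp_pos: [571.3, 25.9, 98.1]
eef_rot: [0.777, 0.63, 0.0, 0.0]
ft_force: [0.1, -0.1, 0.5]
opening: 0.693
grip_force: 0.0
```

Call:
arm_command --pt "0 0 0" --pt "0 0 0" --pt "0 0 0" --pt "0 0 0" --pt "0 0 0" --pt "0 0 0" --pt "0 0 0" --pt "0 0 0" --pt "0 0 0" --pt "0 0 0" --roll '[0, 0, 0, 0, 0, 0, 0, 0, 0, 0]' --grip '[0.1, 0.1, 0.1, 0.1, 0.1, 0.1, 0.1, 0.1, 0.1, 0.1]'

```text
time_s: 4.15
tcp_pos: [569.1, 26.4, 97.9]
eef_rot: [0.777, 0.63, -0.001, -0.001]
ft_force: [-9.5, 1.6, 10.7]
opening: 0.312
grip_force: 39.1
```

Run:
```python
from h import *
s=state();plan(105*np.array([.184,.983,0]),0,10,s)
```

```text
[[1.05, -0.02, 0.0], [1.05, -0.02, 0.0], [1.05, -0.02, 0.0], [1.05, -0.02, 0.0], [1.05, -0.02, 0.0], [1.05, -0.02, 0.0], [1.05, -0.02, 0.0], [1.05, -0.02, 0.0], [1.05, -0.02, 0.0], [1.05, -0.02, 0.0]] 0.0 y-axis yaw end -11.931539595290564
```

Call:
arm_command --pt "0.5 -0.1 0" --pt "1.0 -0.1 0" --pt "1.1 0 0" --pt "1.2 0 0" --pt "1.2 0 0" --pt "1.2 0 0" --pt "1.2 0 0" --pt "1.2 0 0" --pt "1.0 0 0" --pt "0.5 0 0" --roll '[0, 0, 0, 0, 0, 0, 0, 0, 0, 0]' --grip '[0.1, 0.1, 0.1, 0.1, 0.1, 0.1, 0.1, 0.1, 0.1, 0.1]'

```text
time_s: 5.15
tcp_pos: [587.6, 126.2, 97.9]
eef_rot: [0.777, 0.63, -0.001, -0.002]
ft_force: [-12.1, -1.4, 14.7]
opening: 0.312
grip_force: 40.5
```

Call:
arm_command --pt "0.2 -0.1 0" --pt "0.2 -0.1 0" --pt "0.2 0 0" --pt "0.2 0 0" --pt "0 0 0" --pt "0 0 0" --pt "0 0 0" --pt "0 0 0" --pt "0 0 0" --pt "0 0 0" --roll '[0, 0, 0, 0, 0, 0, 0, 0, 0, 0]' --grip '[0.1, 0.1, 0.1, 0.1, 0.1, 0.1, 0.1, 0.1, 0.1, 0.1]'

```text
time_s: 6.15
tcp_pos: [588.4, 130.6, 98.0]
eef_rot: [0.777, 0.629, -0.002, 0.0]
ft_force: [-7.1, -7.7, 9.8]
opening: 0.31
grip_force: 40.0
```

Call:
arm_command --pt "0.2 0 0" --pt "0.2 0 0" --pt "0.2 0 0" --pt "0 0 0" --pt "0 0 0" --pt "0 0 0" --pt "0 0 0" --pt "0 0 0" --pt "0 0 0" --pt "0 0 0" --roll '[0, 0, 0, 0, 0, 0, 0, 0, 0, 0]' --grip '[0.1, 0.1, 0.1, 0.1, 0.1, 0.1, 0.1, 0.1, 0.1, 0.1]'

```text
time_s: 7.15
tcp_pos: [588.4, 130.7, 97.9]
eef_rot: [0.779, 0.627, -0.005, 0.002]
ft_force: [-13.9, -22.7, 17.1]
opening: 0.313
grip_force: 40.7
```

Call:
arm_command --pt "-0.4 0 0" --pt "-0.4 0.1 0" --pt "0 0 0" --pt "0 0 0" --pt "0 0 0" --pt "0 0 0" --pt "0 0 0" --pt "0 0 0" --pt "0 0 -0.5" --pt "0 0 -1.5" --roll '[0, 0, 0, 0, 0, 0, 0, 0, 0, 0]' --grip '[0.1, 0.1, 1, 1, 1, 1, 1, 1, 1, 1]'

```text
time_s: 8.15
tcp_pos: [589.1, 131.0, 116.9]
eef_rot: [0.777, 0.63, -0.001, -0.0]
ft_force: [-0.7, -0.4, 0.5]
opening: 1.0
grip_force: 0.0
```

Call:
arm_command --pt "0 0 -3" --pt "0 0 -3" --pt "-0.5 0 -3" --pt "-3 0.1 -1.5" --pt "-4 0.2 0" --pt "-4 0.2 0" --pt "-2 0 0" --pt "0 0 0" --pt "0 0 0" --pt "0 0 0" --roll '[0, 0, 0, 0, 0, 0, 0, 0, 0, 0]' --grip '[1, 1, 1, 1, 1, 1, 1, 1, 1, 1]'

```text
time_s: 9.15
tcp_pos: [567.3, -0.6, 222.8]
eef_rot: [0.776, 0.63, 0.0, -0.0]
ft_force: [-0.2, 1.0, -0.8]
opening: 1.0
grip_force: 0.0
```

Run:
```python
from h import *
s=state();c=get_calibration("wrist");im=capture("wrist");cv2.imwrite("pics/w2.png",im)
t=capture("top");cv2.imwrite("pics/top2.png",t)
x=t[140:270,180:370];cv2.imwrite("pics/v2.png",np.vstack([cv2.resize(im,(500,375)),cv2.resize(x,(329,225))[:, :].repeat(1,0) if 0 else cv2.copyMakeBorder(cv2.resize(x,(329,225)),0,0,0,171,0)]))
np.save("c2.npy",np.array(c["extrinsics"]));print(s["tcp_pos"],s["eef_rot"],s["opening"],s["time_s"])
```

```text
[ 5.67349403e+02 -5.59769755e-01  2.22786234e+02] [ 7.76347013e-01  6.30305539e-01  4.83980497e-04 -9.24710936e-05] 1.0001093676492134 9.15
```

View pics/v2.png

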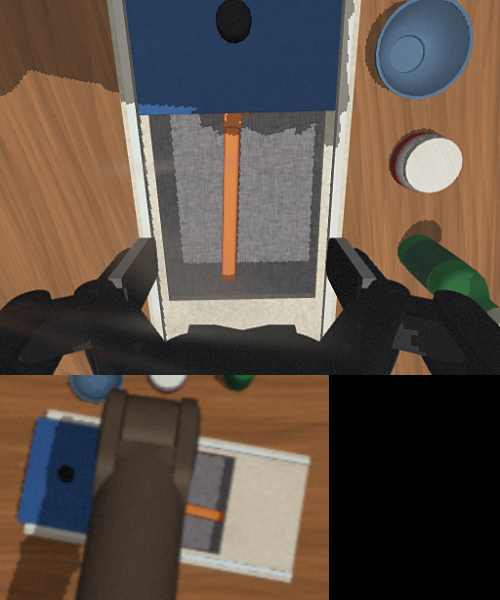

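The shutter is fully open. In the wrist view (500-pixel scale) the horn runs from (232,113) down to its handle end at (229,277), clear of the opening's edge at row 299.

Run:
```python
from h import *
c=dict(get_calibration("wrist"))
im=cv2.imread("pics/w2.png").astype(int)
m=(im[...,2]>im[...,0]+60)&(im[...,2]>70)
_,st,mm=blob(m,(238,200),90);print(st)
W=[]
for v in range(st[1],st[1]+st[3],6):
    u=np.where(mm[v])[0]; p=atz(c,(u.mean(),v),42);W.append(p);print(v,u.min(),u.max(),p.round(1), "w",round(np.linalg.norm(atz(c,(u.max()+1,v),42)-atz(c,(u.min(),v),42)),1))
W=np.array(W)[4:,:2];d=W[0]-W[-1];print("dir",np.degrees(np.arctan2(d[1],d[0])))
# height check: handle end in earlier view w1 is at (236,300) -> triangulated
e=(st[0]+st[2]/2,st[1]+st[3]-1);print("end px",e,atz(c,e,42))
for q in((172,306),(325,304),(238,305)):print(atz(c,q,80).round(1))
for q in((140,113),(336,112)):q=(q[0]*1.024,q[1]*1.024);print("shut",atz(c,q,87).round(1))
```

```text
[ 222  116   34  172 2619]
116 222 255 [571.   63.1  42. ] w 36.1
122 228 247 [568.6  57.3  42. ] w 21.3
128 228 246 [566.7  51.3  42. ] w 20.4
134 230 244 [565.4  45.1  42. ] w 16.2
140 229 244 [563.5  38.9  42. ] w 17.4
146 229 244 [562.1  32.6  42. ] w 17.5
152 229 244 [560.6  26.2  42. ] w 17.6
158 229 244 [559.2  19.7  42. ] w 17.7
164 229 243 [557.2  13.3  42. ] w 16.7
170 229 243 [555.7   6.7  42. ] w 16.8
176 229 243 [554.2  -0.   42. ] w 16.9
182 229 243 [552.7  -6.8  42. ] w 17.0
188 229 243 [551.2 -13.7  42. ] w 17.1
194 229 243 [549.7 -20.6  42. ] w 17.2
200 228 242 [547.  -27.4  42. ] w 17.3
206 228 242 [545.4 -34.5  42. ] w 17.4
212 228 242 [543.8 -41.7  42. ] w 17.5
218 228 242 [542.2 -49.   42. ] w 17.6
224 228 242 [540.5 -56.4  42. ] w 17.7
230 228 242 [538.8 -63.9  42. ] w 17.8
236 228 241 [536.6 -71.3  42. ] w 16.7
242 228 241 [534.8 -79.   42. ] w 16.8
248 228 241 [533.1 -86.7  42. ] w 16.9
254 228 241 [531.3 -94.6  42. ] w 17.0
260 228 241 [ 529.6 -102.6   42. ] w 17.1
266 228 241 [ 527.8 -110.6   42. ] w 17.3
272 228 240 [ 525.3 -118.7   42. ] w 16.1
278 227 240 [ 522.9 -126.8   42. ] w 17.5
284 227 240 [ 521.  -135.2   42. ] w 17.6
dir 76.29122886577672
end px (np.float64(239.0), np.int32(287)) [ 526.8127471  -140.87451698   42.        ]
[ 453.4 -124.6   80. ]
[ 624.1 -157.8   80. ]
[ 527.2 -138.8   80. ]
shut [487.6  82.3  87. ]
shut [667.   45.4  87. ]
```

Call:
arm_command --pt "-0.6 -0.7 0" --pt "-0.5 -0.6 0.5" --pt "0 0 2.5" --pt "0 0 2.5" --pt "0 0 2.5" --pt "0 0 2.5" --pt "0 0 2.5" --pt "0 0 2.5" --pt "0 0 1.5" --pt "0 0 0.5" --roll '[0.9, 0.9, 0, 0, 0, 0, 0, 0, 0, 0]' --grip '[1, 1, 1, 1, 1, 1, 1, 1, 1, 1]'

```text
time_s: 10.25
tcp_pos: [550.1, -10.2, 45.6]
eef_rot: [0.787, 0.617, -0.001, -0.001]
ft_force: [0.1, -0.4, -0.4]
opening: 1.005
grip_force: 0.0
```

Call:
arm_command --pt "0 0.2 0.7" --pt "0 0 0.7" --pt "0 0 0.7" --pt "0 0 0" --pt "0 0 0" --pt "0 0 0" --pt "0 0 0" --pt "0 0 0" --pt "0 0 0" --pt "0 0 0" --roll '[0, 0, 0, 0, 0, 0, 0, 0, 0, 0]' --grip '[1, 1, 1, 0.8, 0.6, 0.4, 0.3, 0.2, 0.05, 0.05]' --newtons 30

```text
time_s: 11.25
tcp_pos: [554.0, -10.4, 26.7]
eef_rot: [0.787, 0.617, 0.0, -0.0]
ft_force: [-1.9, 0.5, 5.7]
opening: 0.202
grip_force: 30.0
```

Call:
arm_command --pt "0 0 0" --pt "0 0 0" --pt "0 0 0" --pt "0 0 0" --pt "0 0 0" --pt "0 0 0" --pt "0 0 0" --pt "0 0 0" --pt "0 0 0" --pt "0 0 0" --roll '[0, 0, 0, 0, 0, 0, 0, 0, 0, 0]' --grip '[0.05, 0.05, 0.05, 0.05, 0.05, 0.05, 0.05, 0.05, 0.05, 0.05]'

```text
time_s: 12.25
tcp_pos: [554.0, -10.3, 26.7]
eef_rot: [0.787, 0.617, 0.0, -0.0]
ft_force: [-2.2, 0.7, 5.6]
opening: 0.202
grip_force: 30.0
```

Call:
arm_command --pt "0 0 -0.3" --pt "0 0 -0.3" --pt "0.3 0 -0.2" --pt "0.3 0 0" --pt "0.3 0 0" --pt "0.3 0 0" --pt "0.3 0 0" --pt "0.3 0 0" --pt "0 0 0" --pt "0 0 0" --roll '[0, 0, 0, 0, 0, 0, 0, 0, 0, 0]' --grip '[0.05, 0.05, 0.05, 0.05, 0.05, 0.05, 0.05, 0.05, 0.05, 0.05]'

```text
time_s: 13.25
tcp_pos: [558.1, 7.1, 34.3]
eef_rot: [0.787, 0.617, -0.0, 0.0]
ft_force: [-0.6, 0.1, -1.1]
opening: 0.204
grip_force: 29.4
```

Run:
```python
from h import *
c=get_calibration("wrist");im=capture("wrist");s=capture("scene")
x=s[100:260,190:340]
cv2.imwrite("pics/v3.png",np.hstack([cv2.resize(im,(440,330)),cv2.resize(x,(309,330))]))
```

```text
(no output)
```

View pics/v3.png

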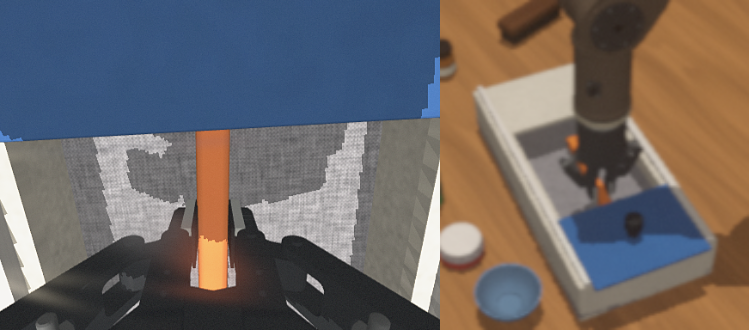

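Call:
arm_command --pt "0 0 -0.6" --pt "0 0 -0.6" --pt "0 0 -0.6" --pt "0 0 -0.4" --pt "0 0 -0.4" --pt "0 0 -0.4" --pt "0 0 -0.4" --pt "0 0 0" --pt "0 0 0" --pt "0 0 0" --roll '[0, 0, 0, 0, 0, 0, 0, 0, 0, 0]' --grip '[0.05, 0.05, 0.05, 0.05, 0.05, 0.05, 0.05, 0.05, 0.05, 0.05]' --newtons 20

```text
time_s: 14.35
tcp_pos: [558.1, 7.0, 68.3]
eef_rot: [0.787, 0.617, -0.0, -0.0]
ft_force: [-0.5, 1.4, -2.2]
opening: 0.204
grip_force: 28.7
```

Call:
arm_command --pt "0 0 -0.4" --pt "0 0 -0.4" --pt "0 0 -0.4" --pt "0 0 -0.4" --pt "0 0 -0.4" --pt "0 0 0" --pt "0 0 0" --pt "0 0 0" --pt "0 0 0" --pt "0 0 0" --roll '[0, 0, 0, 0, 0, 0, 0, 0, 0, 0]' --grip '[0.05, 0.05, 0.05, 0.05, 0.05, 0.05, 0.05, 0.05, 0.05, 0.05]' --newtons 20

```text
time_s: 15.35
tcp_pos: [558.2, 7.1, 88.3]
eef_rot: [0.787, 0.617, 0.0, -0.0]
ft_force: [-0.1, 0.1, -2.4]
opening: 0.202
grip_force: 28.2
```

Run:
```python
from h import *
print(state()["ft_torque"],state()["ft_force"])
im=capture("wrist");s=capture("scene")
x=s[100:260,190:340]
cv2.imwrite("pics/v4.png",np.hstack([cv2.resize(im,(347,260)),cv2.resize(x,(450,480),interpolation=2)[:480]] if 0 else [cv2.copyMakeBorder(cv2.resize(im,(347,260)),0,220,0,0,0),cv2.resize(x,(450,480),interpolation=2)]))
```

```text
[ 0.13452409 -0.04002269 -0.00688321] [-0.06024736  0.05149124 -2.42172046]
```

View pics/v4.png

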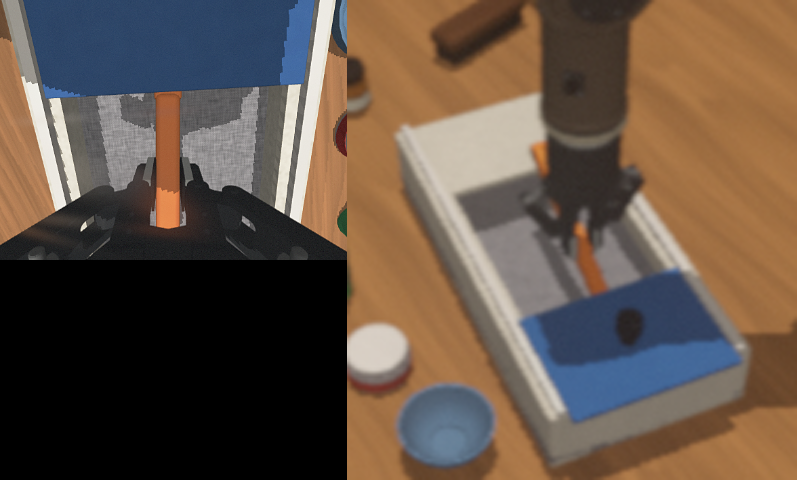

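Call:
arm_command --pt "-0.4 0 -0.2" --pt "-0.8 0 -0.4" --pt "-0.8 0 -0.4" --pt "-0.8 0 -0.5" --pt "-0.8 0 -0.5" --pt "-0.8 0 -0.5" --pt "-0.4 0 -0.3" --pt "0 0 0" --pt "0 0 0" --pt "0 0 0" --roll '[0, 0, 0, 0, 0, 0, 0, 0, 0, 0]' --grip '[0.05, 0.05, 0.05, 0.05, 0.05, 0.05, 0.05, 0.05, 0.05, 0.05]' --newtons 30

```text
time_s: 16.45
tcp_pos: [546.9, -39.5, 116.3]
eef_rot: [0.787, 0.617, 0.0, 0.0]
ft_force: [0.9, -1.9, -3.3]
opening: 0.2
grip_force: 29.8
```

Run:
```python
from h import *
print(state()["ft_torque"],state()["ft_force"])
im=capture("wrist");s=capture("scene")
x=s[100:260,190:340]
cv2.imwrite("pics/v5.png",np.hstack([cv2.copyMakeBorder(cv2.resize(im,(347,260)),0,220,0,0,0),cv2.resize(x,(450,480),interpolation=2)]))
```

```text
[-0.66493685  0.0384514   0.01369021] [ 0.94461435 -1.87687379 -3.30137746]
```

View pics/v5.png

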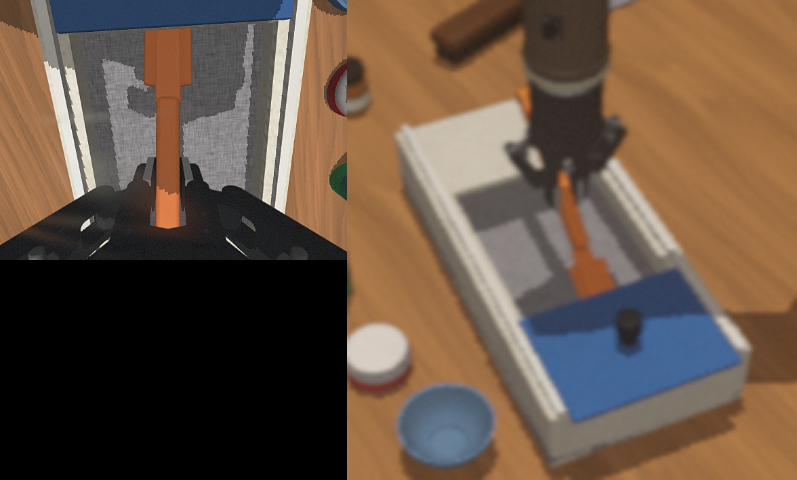

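Call:
arm_command --pt "-0.7 0 -0.4" --pt "-0.8 0 -0.4" --pt "-0.8 0 -0.4" --pt "-0.8 0 -0.4" --pt "-0.8 0 -0.4" --pt "-0.8 0 -0.4" --pt "-0.8 0 -0.4" --pt "-0.5 0 -0.3" --pt "0 0 0" --pt "0 0 0" --roll '[0, 0, 0, 0, 0, 0, 0, 0, 0, 0]' --grip '[0.05, 0.05, 0.05, 0.05, 0.05, 0.05, 0.05, 0.05, 0.05, 0.05]'

```text
time_s: 17.55
tcp_pos: [532.6, -97.6, 147.3]
eef_rot: [0.787, 0.617, 0.0, -0.0]
ft_force: [0.4, 0.5, -1.2]
opening: 0.203
grip_force: 30.0
```

Run:
```python
from h import *
print(state()["ft_torque"],state()["ft_force"])
im=capture("wrist");s=capture("scene")
x=s[80:260,180:340]
cv2.imwrite("pics/v6.png",np.hstack([cv2.copyMakeBorder(cv2.resize(im,(347,260)),0,220,0,0,0),cv2.resize(x,(427,480),interpolation=2)]))
```

```text
[0.01658142 0.00373865 0.03684554] [ 0.39740327  0.50918448 -1.24689808]
```

View pics/v6.png

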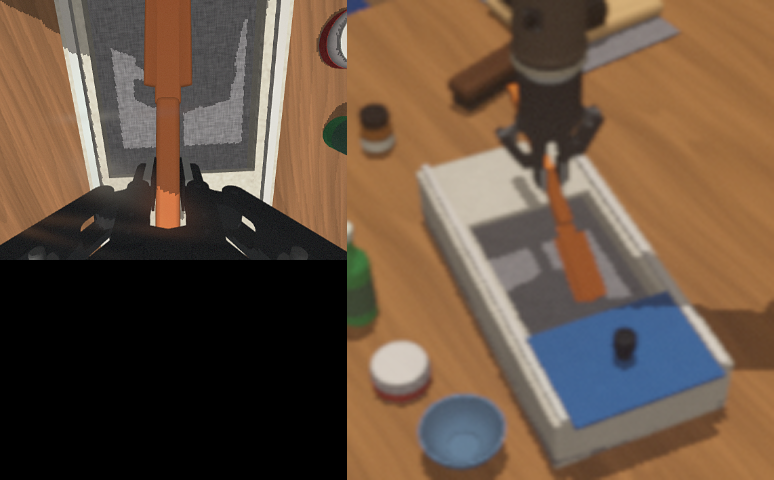

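Call:
arm_command --pt "0 0 -0.5" --pt "0 0 -1.5" --pt "0 0 -2" --pt "0 0 -2" --pt "0 0 -2" --pt "0 0 -2" --pt "0 0 -2" --pt "0 0 -2" --pt "0 0 -2" --pt "0 0 -2" --roll '[0, 0, 0, 0, 0, 0, 0, 0, 0, 0]' --grip '[0.05, 0.05, 0.05, 0.05, 0.05, 0.05, 0.05, 0.05, 0.05, 0.05]' --newtons 60

```text
time_s: 18.65
tcp_pos: [532.3, -97.6, 328.3]
eef_rot: [0.787, 0.617, -0.0, -0.0]
ft_force: [0.2, 0.3, -1.3]
opening: 0.192
grip_force: 64.0
```

Call:
arm_command --pt "0.3 0.1 -1" --pt "0.8 0.1 -1" --pt "1 0.2 -1" --pt "1 0.2 -0.5" --pt "1 0.2 -0.3" --pt "1 0.2 0" --pt "0.5 0 0" --pt "0.2 0 0" --pt "0 0 0" --pt "0 0 0" --roll '[0, 0, 0, 0, 0, 0, 0, 0, 0, 0]' --grip '[0.05, 0.05, 0.05, 0.05, 0.05, 0.05, 0.05, 0.05, 0.05, 0.05]'

```text
time_s: 19.65
tcp_pos: [555.7, -44.4, 365.2]
eef_rot: [0.787, 0.617, -0.0, 0.0]
ft_force: [-0.8, 0.7, -1.5]
opening: 0.19
grip_force: 64.1
```

Run:
```python
from h import *
st=state();print(st["tcp_pos"],st["ft_force"],np.abs(st["dq"]).max())
im=capture("wrist");s=capture("scene");t=capture("top");cv2.imwrite("pics/s7.png",s);cv2.imwrite("pics/t7.png",t)
cv2.imwrite("pics/v7.png",np.hstack([np.vstack([cv2.resize(im,(347,260)),cv2.resize(t,(347,260))]),cv2.resize(s[20:280,150:375],(450,520),interpolation=2)]))
```

```text
[555.74863218 -44.39235375 365.20585285] [-0.79541713  0.66952835 -1.52133925] 0.002880991658771595
```

View pics/v7.png

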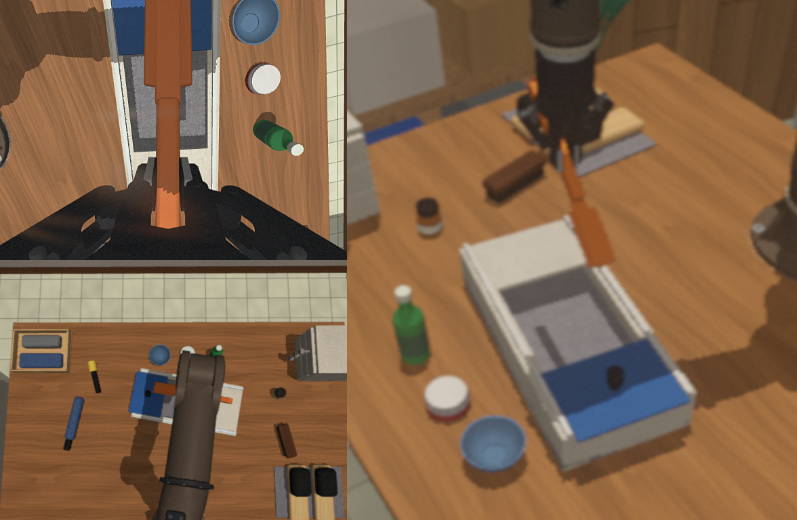

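The last pictures show the horn held and still at a tilt over the box. Its blade end is about 280 mm up by the tilt geometry, the shutter is open, and the other things are where they were. I'm handing it in.

```bash
python3 -c "
from workcell import *
print(sign_off())"
```

```text
the job is handed in; nothing more can be done
None
```

I pulled the shutter fully open to its stop, took the shoehorn out handle end first at a tilt, and handed in at about 20 s with it held still over the box, its lowest end roughly 190 mm above the deck by estimate.

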